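# Hang the lift-off mesh gate on its two pintles and swing it shut

### The job

Take the small mesh gate leaf out of its slotted rest and, holding it upright and standing open, lower it gently so that both hinge sockets go fully down over the two upright pintles of the gate frame; feel for them, never force it. Then let go and swing the hung leaf shut gently, until its tongue lies under the hood against the stop of the latch post. Leave the other things on the desk where they are.

Things in the scene. Friction and masses are not known exactly. Their poses are not given: they have to be found in the camera images.
- leaf: Upright gate leaf, bare-metal frame with wire mesh: 170 mm long (x, from hinge side to free side), 14 thick (y), 160 high (z), 0.36 to 0.6 kg, centre of mass within 10 mm of mid-length. Origin: centre of its underside. Grip it from above by the top rail (z 142 to 160 mm, 14 mm thick). It starts upright in the rest's slot, underside 10 mm above the desk; in the gate its underside ends at 25 mm.
- socket_up (a point): Centre of the lower mouth of the upper hinge socket, on the leaf at x = -107, y = 0, z = 115 mm. A socket is a block 24 mm square and 20 mm high with a vertical through hole 12 mm in diameter, sticking out of the leaf's hinge side.
- socket_low (a point): Centre of the lower mouth of the lower hinge socket, alike, on the leaf at x = -107, y = 0, z = 20 mm.
- free_edge (a point): Top corner of the leaf's free side (leaf x = +85, y = 0, z = 160 mm). Below it the tongue (10 mm thick, leaf z 75 to 95 mm) sticks out 32 mm from the free side.
- frame: Fixed gate frame. Origin on the desk; y along its 12 mm high, 50 mm wide sill; worked from its -x side. Posts 30 mm square, 150 high: hinge post at y = +144, latch post at y = -150 mm. Behind (+x) a roller lane with a grey tote, up to 126 mm high. Shut, the leaf lies in the plane x = 0 with its free side to -y; square open it points to -x. The hung leaf swings freely through these 90 degrees.
- latch (a point): Where the shut leaf's tongue lies (frame x = 0, y = -110, z = 110 mm). Behind it a stop plate on the latch post, front face at frame x = +8, z 85 to 135 mm; above it a hood plate (underside z = 130, x -22 to +16, y -102 to -139 mm), 10 mm above the tongue. Because of the hood the leaf can be lowered on only while it stands open, 30 degrees or more from shut.
- pintle_up (a point): Nominal foot of the upper pintle (frame 0, +104, 140 mm): upright pin 10 mm in diameter, 20 mm high, top 5 mm a cone narrowing to 4 mm, on a 22 mm wide, 10 mm thick arm from the hinge post; the socket comes to rest on the arm. The post is clamped on an adjustable foot: both pintles really stand off nominal alike, by up to 8 mm along frame y and 2 mm along x, not shown in these poses.
- pintle_low (a point): Nominal foot of the lower pintle (frame 0, +104, 45 mm), below the upper one, alike and equally offset. The lower socket enters sideways, between the upper arm's underside (z 130 mm) and this pin's tip (z 65 mm), then goes down. A socket that meets a cone off centre is pushed sideways towards the true axis.
- rest: The fixed slotted rest, black plastic, 110 x 80 mm, 45 mm high, with a 16 mm wide slot along its x whose floor is 10 mm above the desk. Origin: centre of its underside.
- bin: Bystander: open yellow parts bin 150 x 100 x 70 mm with brass pins. Origin: centre of its underside.
- tape: Bystander: roll of packing tape lying flat, 100 mm diameter, 48 mm high. Origin: centre of its underside.
- driver: Bystander: screwdriver lying on the desk, with a red handle. Origin: on the desk, below the tool.
Things that resemble listed ones, but are neither listed nor needed, are in the scene too. What is shaped like the leaf but orange, purple or turquoise is not meant.

How it is judged (in metres and radians):
On the way, in this order (a step that is already met when the one before it is completed fails the run):
1. the leaf is fully down on both pintles and let go, standing open by more than 20 degrees (z of socket_up in the frame of frame between 0.135 and 0.145 m and z of socket_low in the frame of frame between 0.04 and 0.05 m and horizontal distance between socket_up and pintle_up below 0.012 m and horizontal distance between socket_low and pintle_low below 0.012 m and angle between leaf's own z axis and vertical below 0.06 rad and angle between the x axis of leaf and the y axis of frame, either way round above 0.35 rad and contact force between the fingers and leaf below 0.5 N), for 0.2 s.
2. the hung leaf is shut (z of socket_up in the frame of frame between 0.135 and 0.145 m and z of socket_low in the frame of frame between 0.04 and 0.05 m and horizontal distance between socket_up and pintle_up below 0.012 m and horizontal distance between socket_low and pintle_low below 0.012 m and angle between leaf's own z axis and vertical below 0.06 rad and angle between the x axis of leaf and the y axis of frame, either way round below 0.08 rad and y of free_edge in the frame of frame below -0.05 m), for 0.2 s.
At the end, for the whole second after the job is handed in: The leaf hangs on both pintles, each socket's lower mouth within 5 mm of its seated height and within 12 mm of the nominal pintle point sideways, upright within 0.06 rad, shut within 0.08 rad of the frame's y direction with its free side at the latch post, at rest and released (all of step 2 and linear speed of leaf below 0.01 m/s and angular speed of leaf below 0.05 rad/s); the robot touches nothing.
It fails at once if the leaf is forced against the gate frame (more than 45 N) (contact force between leaf and frame above 45 N).
It fails at once if a bystander is pushed more than 30 mm (distance of any of bin, tape, driver from where it was at the start of the episode above 0.03 m).
It also fails if it takes over 72 s, if anything falls off the work surface, if the arm or the gripper's body presses on something with over 40 N, if the wrist force passes 120 N, or if a joint passes its speed limit or range.

### The arm

A 6-joint arm with a two-finger parallel gripper is mounted at the origin on the work surface. World frame = base frame: x ahead of the robot, y to its left, z up, the work surface at z = 0. Lengths are in m, angles in degrees, forces in N, time in s.
With the tool pointing down it reaches from about 0.375 to 0.9 m from the base axis. Payload 3.1 kg.
Tool frame: the origin (TCP) lies on the centre line of the jaws, within the pads' length; the fingertips stand 25 mm ahead of it and the grasp point (between the pads) lies 6 mm ahead of it; y points along the fingers, x is the direction in which the jaws open and shut, and the axes are right-handed (so a half turn about y gives the same grasp; the last joint's range is limited). The gripper opens to 87 mm and grips with 3 to 60 N. Pads are 19 mm wide; open, the fingers measure 117 mm over their backs; the gripper's body (75 mm by 190 mm) begins 51 mm behind the grasp point.
Start: joints at [66.836, 30.224, 82.088, -0, 67.689, -10.227], TCP at [0.14, 0.609, 0.248] pointing down, gripper open.
Joint ranges: [-176.69, 176.69], [-43.24, 126.21], [12.49, 139.97], [-82, 262], [0, 151.66], [-163.58, 163.58]. Speed limits (degrees/s): [159.86, 159.86, 180, 180, 180, 180].

### API

Orientations are given as a 3x3 rotation matrix whose columns are the frame's x, y, z axes.
In Python, from rig import * gives the robot as it stands.
- The arm moves only by the tool play_rows, never from a script. Its argument "commands" is a list of rows, each a list of 2 entries, a list of its own where there are three numbers: the shift along the world's x, y, z in m, then the turn, a rotation vector about the world's x, y, z in rad. A call has 1 to 10 rows; each row is the pose to reach, as a shift and turn from the pose commanded when the call began; what a row does not reach only later rows make up. A row lasts 1/8 s, in which the tool goes at most 62.5 mm and 10.7 degrees, less where a joint would pass 70% of its speed; a pose out of reach is approached as far as the arm can. A call with a gripper value outside its range is refused whole. "gripper" is the finger opening in m, from 0 to 0.087, set as the call begins (left out, the last holds). The fingers move at their own pace and stop on an object; the grip force is fixed at half the most. Time passes only in rows, so rows that repeat a pose let the fingers close. It gives the time, the measured TCP pose, the force and the opening at its end, in the units of the state.
- read_state(): the state, without advancing time (a new reading comes with each control period).
- capture(name): name is "scene" or "top" or "wrist"; returns a dict with "frame" (480x640x3 uint8, red, green, blue), "depth" (480x640 float32, m along the optical axis (not along the pixel's ray), 0 where there is no reading), "mtx" (3x3 intrinsics, pixels), "cam_to_world" (4x4, takes a point from camera to world coordinates); the wrist camera has in their place "hand_eye" (4x4, takes a point from camera to tool coordinates, whose origin is the TCP and whose axes are the tool frame's). Camera axes: x right, y down, z forward; pixel columns grow to the right and rows downward; lengths in m; the calibration is good to about 2 mm. A picture is of the moment at which its call begins: read the wrist's pose just before it.
- hand_in(): hands the job in, once; it reports no verdict.
The state is a dict: "time_s": time; "joint_positions": joint angles; "qvel": joint speeds; "tau": joint torques, N m; "position": TCP position; "tcp_rot": TCP orientation; "force": force on the tool from outside, world axes, zero at the start; "moment": the same for the moment, N m; "opening": opening from 0.0 (shut) to 1.0 (fully open).
Only numpy, scipy, OpenCV 4.12 (cv2) and the standard library are available. Lean on these libraries where they do the work, as an engineer would, in place of code of your own. Each camera call takes 0.05 s, during which the arm holds its last target. There are 200 camera calls.

## Working session

There is one attempt and no reset: what is moved stays moved. The work goes in short steps, Python scripts to look and compute and a tool call to move; the robot and the scene stay as the last step left them, time stands still between calls to the robot, and variables do not carry over. Pictures are saved under pics/ and viewed, about 8 in all and at most 12, crops included, and the job is handed in when it is done.

Besides the shell and the picture viewer there is one more tool, called after "Call:" as name([rows], argument=value, ...), one row to a line, values as JSON. play_rows: Moves the arm, as the interface text tells. Its arguments: {"type":"object","properties":{"commands":{"type":"array"},"gripper":{"type":"number"}},"required":["commands"]}

```bash
mkdir -p pics; ls
cat > h.py <<'E'
from rig import *
import numpy as np, cv2
def shot(n,f):
    s=read_state(); c=capture(n); cv2.imwrite(f'pics/{f}.png',c['frame'][:,:,::-1])
    if n=='wrist':
        T=np.eye(4);T[:3,:3]=np.array(s['tcp_rot']);T[:3,3]=s['position'];c['cam_to_world']=T@c['hand_eye']
    np.savez(f'pics/{f}.npz',**c); return c
def load(f): return np.load(f'pics/{f}.npz')
def cloud(c):
    d=c['depth'];v,u=np.mgrid[:480,:640];K=c['mtx']
    P=np.stack([(u-K[0,2])/K[0,0]*d,(v-K[1,2])/K[1,1]*d,d],-1)
    W=P@c['cam_to_world'][:3,:3].T+c['cam_to_world'][:3,3]; W[d==0]=np.nan; return W
E
python3 - <<'E'
from h import *
s=read_state();print(s)
for n in('scene','top'):
    c=shot(n,n+'0');print(c['mtx'],c['cam_to_world'].round(3))
E
```

```text
pics
{'time_s': 0.0, 'joint_positions': array([ 6.68369682e+01,  3.02802226e+01,  8.21562452e+01, -3.11441317e-04,
        6.76883784e+01, -1.02282103e+01]), 'qvel': array([ 0.01349104, -0.08809052, -0.01218443, -0.03124759,  0.00541678,
       -0.02590092]), 'tau': array([-1.34987768e-03, -4.40047896e+01, -1.76588237e+01,  6.31576963e-02,
        5.84440981e-02, -1.78920427e-04]), 'position': array([0.139614  , 0.60851392, 0.24655888]), 'tcp_rot': array([[ 2.23839555e-01, -8.52474154e-04, -9.74625634e-01],
       [ 9.74623646e-01, -2.00530518e-03,  2.23840853e-01],
       [-2.14524038e-03, -9.99997626e-01,  3.81974848e-04]]), 'force': array([ 0.36906481, -0.22199339,  0.75514326]), 'moment': array([ 0.01573691,  0.0338642 , -0.00580071]), 'opening': 1.001960662131308}
[[622.72330203   0.         303.18795279]
 [  0.         622.72330203 240.90430534]
 [  0.           0.           1.        ]] [[-0.01   0.654 -0.757  1.665]
 [ 1.     0.002 -0.012  0.037]
 [-0.006 -0.757 -0.654  1.172]
 [ 0.     0.     0.     1.   ]]
[[569.42589946   0.         317.79340728]
 [  0.         569.42589946 241.34757828]
 [  0.           0.           1.        ]] [[ 1.100e-02 -9.950e-01  1.040e-01  2.900e-01]
 [-1.000e+00 -1.100e-02  1.000e-03  4.400e-02]
 [ 0.000e+00 -1.040e-01 -9.950e-01  1.663e+00]
 [ 0.000e+00  0.000e+00  0.000e+00  1.000e+00]]
```

View pics/scene0.png

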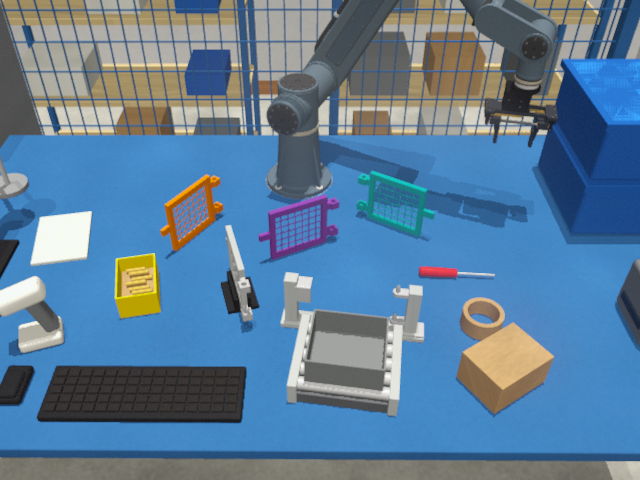

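View pics/top0.png

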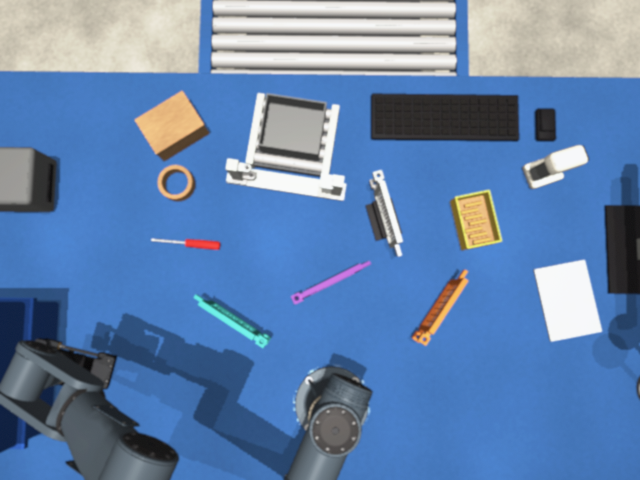

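The bare-metal leaf stands in the black rest (scene 238,270; top 386,213), its socket end away from the robot (top 378,177). Lookalikes: orange (scene 192,213), purple (300,226) and turquoise (397,203). The frame's hinge post is at top (235,170), the latch post at (335,187).

Run:
```python
from h import *
for f in('top0','scene0'):
    c=load(f);W=cloud(c);z=W[...,2]
    print(f)
    def sel(name,x0,x1,y0,y1,z0,z1):
        m=(W[...,0]>x0)&(W[...,0]<x1)&(W[...,1]>y0)&(W[...,1]<y1)&(z>z0)&(z<z1)
        P=W[m]
        if len(P)<5: print(name,len(P));return
        r=cv2.minAreaRect((P[:,:2]*1000).astype(np.float32))
        print(name,len(P),'med',np.median(P,0).round(4),'rect',np.round(r[0],1),np.round(r[1],1),round(r[2],1),'z',np.percentile(P[:,2],[5,95]).round(4))
    if f=='top0':
        for p in[(378,177),(386,213),(398,250),(235,170),(335,187),(246,182),(340,180),(375,222),(175,183),(477,220),(290,130)]: print(p,W[p[1],p[0]].round(3))
    else:
        for p in[(246,314),(238,270),(230,235),(412,292),(400,292),(290,278),(304,280),(240,300)]: print(p,W[p[1],p[0]].round(3))
    sel('leaftop',.35,.68,-.25,-.05,.155,.2)
    sel('leafall',.35,.68,-.25,-.05,.06,.2)
    sel('rest',.35,.68,-.25,-.02,.03,.05)
    sel('hinge posttop',.45,.75,.1,.35,.143,.157)
    sel('hinge >.157',.45,.75,.1,.35,.157,.2)
    sel('latch posttop',.45,.72,-.1,.03,.143,.157)
    sel('hood',.45,.72,-.1,.06,.125,.143)
    sel('sill',.45,.72,-.1,.32,.007,.02)
def crop(f,u,v,w,h,k): 
    return cv2.resize(cv2.imread(f'pics/{f}.png')[v:v+h,u:u+w],None,fx=k,fy=k,interpolation=cv2.INTER_CUBIC)
a=crop('scene0',200,215,250,135,3.2);b=crop('top0',215,150,200,110,4)[:,:800];a=a[:,:800]
b=cv2.resize(b,(440,242));cv2.imwrite('pics/c1.png',a)
```

```text
top0
(378, 177) [ 0.658 -0.132 -0.002]
(386, 213) [ 0.543 -0.15   0.044]
(398, 250) [ 0.431 -0.176  0.105]
(235, 170) [0.639 0.271 0.151]
(335, 187) [ 0.599 -0.     0.137]
(246, 182) [0.635 0.258 0.016]
(340, 180) [ 0.616 -0.013  0.146]
(375, 222) [ 0.521 -0.122  0.01 ]
(175, 183) [0.632 0.47  0.002]
(477, 220) [ 0.527 -0.413  0.039]
(290, 130) [0.779 0.129 0.063]
leaftop 426 med [ 0.5177 -0.143   0.169 ] rect [ 476.4 -130.8] [ 99.4 254.7] 74.1 z [0.1589 0.1751]
leafall 835 med [ 0.5227 -0.1399  0.1564] rect [ 497.1 -135.4] [120.5 287.9] 79.1 z [0.0707 0.1741]
rest 298 med [ 0.5342 -0.1326  0.0441] rect [ 543.4 -134.7] [205.1  30.4] 16.3 z [0.033  0.0492]
hinge posttop 146 med [0.653  0.2775 0.1498] rect [651.8 265.1] [63.4 32.6] 80.8 z [0.1435 0.1555]
hinge >.157 8 med [0.6471 0.2618 0.1588] rect [646.  266.1] [11.2 57. ] 0.7 z [0.1575 0.1615]
latch posttop 128 med [ 0.6126 -0.0051  0.1497] rect [ 6.141e+02 -3.000e-01] [41.3 30.8] 82.7 z [0.1442 0.1546]
hood 195 med [0.6144 0.0246 0.1348] rect [656.8  18.9] [130.1  65.9] 8.8 z [0.1278 0.1404]
sill 1685 med [0.6283 0.1284 0.0114] rec
[... 408 characters left out ...]
.1576 0.1753]
leafall 1061 med [ 0.4968 -0.1241  0.1439] rect [ 497.6 -138.6] [125.4 289.2] 78.4 z [0.0688 0.1742]
rest 399 med [ 0.5549 -0.1447  0.0444] rect [ 503.2 -101.6] [159.3 291.6] 90.0 z [0.0316 0.0495]
hinge posttop 207 med [0.6556 0.274  0.1507] rect [650.7 263.3] [65.3 37.9] 73.6 z [0.1435 0.1554]
hinge >.157 10 med [0.6511 0.2403 0.1594] rect [650.5 239.9] [7.7 6.5] 68.4 z [0.1571 0.1632]
latch posttop 155 med [ 0.6172 -0.0082  0.1512] rect [ 6.146e+02 -4.000e-01] [45.8 35.4] 84.5 z [0.144  0.1552]
hood 296 med [0.6258 0.02   0.1359] rect [648.9  36.1] [117.3  70.5] 37.9 z [0.1263 0.1412]
sill 689 med [0.6285 0.0416 0.0118] rect [584.6 110.1] [419.7 268. ] 89.7 z [0.0072 0.0188]
```

View pics/c1.png

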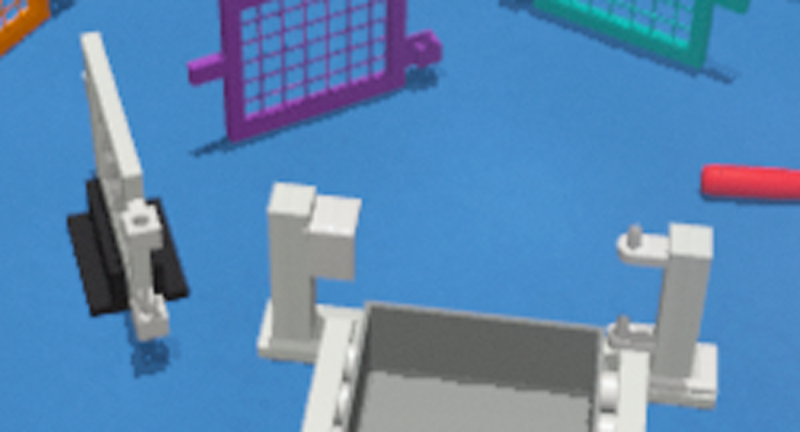

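Crop check: the bare-metal leaf, in its rest with the sockets away from the robot, is the right one. The latch post with its hood is at crop (315,225). The hinge post at (690,280) carries two pintles, pointing to -y. Next I fit the leaf line and the frame.

```bash
cat >> h.py <<'E'
def leaffit(P,L0=None):
    # P: rail-top points (N,3); line fit robustly
    p=P[:,:2].astype(np.float32)
    for _ in range(4):
        vx,vy,x0,y0=cv2.fitLine(p,cv2.DIST_HUBER,0,1e-4,1e-4).ravel()
        d=np.abs((P[:,:2]-[x0,y0])@[-vy,vx]); p=P[d<.012][:,:2].astype(np.float32)
    t=(p-[x0,y0])@[vx,vy]
    return np.array([x0,y0]),np.array([vx,vy]),np.percentile(t,[1,99]),len(p)
E
python3 - <<'E'
from h import *
for f in('top0','scene0'):
    W=cloud(load(f)).reshape(-1,3)
    W=W[~np.isnan(W[:,0])]
    P=W[(W[:,2]>.162)&(W[:,2]<.18)&(W[:,0]>.42)&(W[:,0]<.64)]
    P=P[np.abs(P[:,1]-(-.145+(P[:,0]-.53)*.25))<.02]
    o,v,t,n=leaffit(P);v*=np.sign(-v[0])
    t=(P[:,:2]-o)@v;t=np.percentile(t,[1,99]);print(f,n,'ends',o+t[0]*v,o+t[1]*v,'len',np.ptp(t),'mid',o+t.mean()*v,'ang',np.degrees(np.arctan2(v[1],v[0])),'z',np.median(P[:,2]))
    # frame posts: side-insensitive, post tops & sill edges
    S=W[(W[:,2]>.147)&(W[:,2]<.154)&(W[:,0]>.55)&(W[:,0]<.72)]
    for n,m in(('hinge',(S[:,1]>.262)&(S[:,1]<.31)),('latch',(S[:,1]<.009)&(S[:,1]>-.04))):
        print(n,S[m].mean(0),np.percentile(S[m],[3,97],0).round(4).tolist())
E
```

```text
top0 357 ends [ 0.6079019  -0.12208986] [ 0.44808499 -0.16901142] len 0.16656253169957008 mid [ 0.52799344 -0.14555064] ang -163.63799 z 0.16999409959745093
hinge [0.65436491 0.28067846 0.15032263] [[0.6391, 0.2665, 0.1474], [0.669, 0.2953, 0.1538]]
latch [ 0.61300684 -0.00601693  0.15030346] [[0.5989, -0.0212, 0.1474], [0.6286, 0.0083, 0.1536]]
scene0 310 ends [ 0.61197505 -0.12376229] [ 0.44732665 -0.17239822] len 0.17168152953254864 mid [ 0.52965085 -0.14808026] ang -163.54324 z 0.17193401550013282
hinge [0.65601105 0.27777575 0.15078239] [[0.6389, 0.2632, 0.1477], [0.6708, 0.2923, 0.1535]]
latch [ 0.61382907 -0.00770517  0.15125722] [[0.5972, -0.0225, 0.1478], [0.6294, 0.006, 0.1538]]
```

Call:
play_rows([
  [[0.1,-0.1,0.04],[0,0,0]],
  [[0.2,-0.2,0.08],[0,0,0]],
  [[0.3,-0.3,0.1],[0,0,0]],
  [[0.38,-0.37,0.1],[0,0,0]],
  [[0.38,-0.37,0.1],[0,0,0]],
  [[0.38,-0.37,0.1],[0,0,0]],
  [[0.38,-0.37,0.1],[0,0,0]],
  [[0.38,-0.37,0.1],[0,0,0]],
  [[0.38,-0.37,0.1],[0,0,0]],
  [[0.38,-0.37,0.1],[0,0,0]],
])

```text
time_s: 1.35
position: [0.5222, 0.2368, 0.3474]
tcp_rot: [[0.228, 0.001, -0.974], [0.974, -0.0, 0.228], [-0.0, -1.0, -0.001]]
force: [-0.6, -0.0, 0.4]
opening: 0.998
```

Run:
```python
from h import *
c=shot('wrist','w1');print(c['hand_eye'].round(3),c['mtx'].round(1),c['cam_to_world'].round(3),read_state()['position'])
```

```text
[[ 1.     0.    -0.001 -0.   ]
 [ 0.001 -0.308  0.951 -0.137]
 [-0.    -0.951 -0.308  0.084]
 [ 0.     0.     0.     1.   ]] [[379.8   0.  318.3]
 [  0.  379.8 243.6]
 [  0.    0.    1. ]] [[ 0.229  0.926  0.301  0.44 ]
 [ 0.974 -0.217 -0.071  0.256]
 [-0.001  0.309 -0.951  0.484]
 [ 0.     0.     0.     1.   ]] [0.52042383 0.23803493 0.3470246 ]
```

View pics/w1.png

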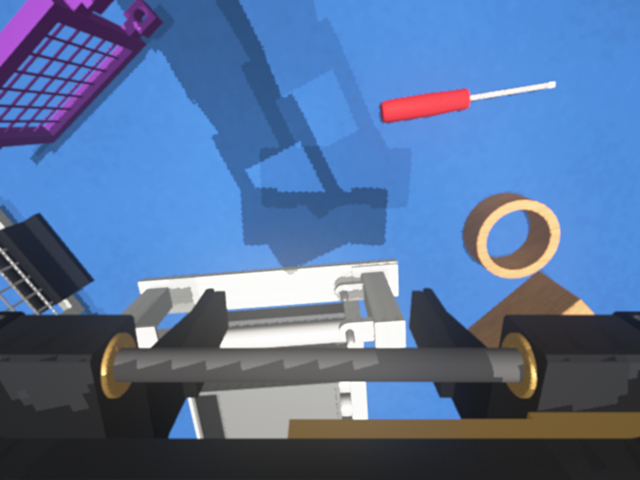

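The wrist view shows the frame: latch post at about (155,300), hinge post at (385,310), and pintle arms at about (347,285) and (347,330). Zooming in and taking points from the depth.

Run:
```python
from h import *
c=load('w1');W=cloud(c);z=W[...,2]
m=(z>.143)&(z<.156)&(W[...,0]>.58)&(W[...,0]<.69)
for n,a,b in(('hinge',.2555,.31),('latch',-.04,.012)):
    P=W[m&(W[...,1]>a)&(W[...,1]<b)];print(n,len(P),P.mean(0).round(4),np.percentile(P,[3,97],0).round(4).tolist())
M=(W[...,1]>.21)&(W[...,1]<.258)&(W[...,0]>.6)&(W[...,0]<.69)
for a,b in((.125,.146),(.146,.165),(.03,.048),(.048,.07)):
    q=M&(z>a)&(z<b);P=W[q];
    if len(P): print(a,b,len(P),np.median(P,0).round(4),np.percentile(P,[3,97],0).round(4).tolist(),'px',np.argwhere(q).mean(0)[::-1])
im=cv2.resize(cv2.imread('pics/w1.png')[250:360,320:420],None,fx=6,fy=5.4,interpolation=cv2.INTER_CUBIC);cv2.imwrite('pics/c2.png',im)
```

```text
hinge 872 [0.6532 0.2792 0.1493] [[0.6394, 0.2646, 0.145], [0.6691, 0.2932, 0.151]]<stdin>:5: RuntimeWarning: Mean of empty slice.
  ret = um.true_divide(
Traceback (most recent call last):
IndexError: index -1 is out of bounds for axis 0 with size 0
```

Run:
```python
from h import *
c=load('w1');W=cloud(c);z=W[...,2]
M=(W[...,1]>.21)&(W[...,1]<.258)&(W[...,0]>.6)&(W[...,0]<.69)
for a,b in((.125,.146),(.146,.165),(.03,.048),(.048,.07)):
    q=M&(z>a)&(z<b);P=W[q];
    if len(P): print(a,b,len(P),np.median(P,0).round(4),np.percentile(P,[3,97],0).round(4).tolist(),'px',np.argwhere(q).mean(0)[::-1])
q=M&(z>.15);print(np.c_[W[q],np.argwhere(q)[:,::-1]].round(4)[:40])
im=cv2.resize(cv2.imread('pics/w1.png')[250:360,320:420],None,fx=6,fy=5.4,interpolation=cv2.INTER_CUBIC);cv2.imwrite('pics/c2.png',im)
```

```text
0.125 0.146 543 [0.6456 0.2462 0.1396] [[0.639, 0.2301, 0.131], [0.6615, 0.2573, 0.1427]] px [354.20441989 328.60036832]
0.146 0.165 102 [0.6468 0.2399 0.1549] [[0.6445, 0.2353, 0.1476], [0.6525, 0.244, 0.1592]] px [350.25490196 337.70588235]
0.03 0.048 526 [0.6541 0.2439 0.0441] [[0.6393, 0.213, 0.0305], [0.6894, 0.2568, 0.0469]] px [346.51520913 298.6730038 ]
0.048 0.07 115 [0.6495 0.2405 0.0546] [[0.6449, 0.2241, 0.0482], [0.6867, 0.2526, 0.0639]] px [346.86956522 303.93913043]
[[6.438e-01 2.394e-01 1.506e-01 3.490e+02 3.330e+02]
 [6.448e-01 2.392e-01 1.508e-01 3.490e+02 3.340e+02]
 [6.443e-01 2.402e-01 1.521e-01 3.500e+02 3.340e+02]
 [6.457e-01 2.421e-01 1.505e-01 3.520e+02 3.340e+02]
 [6.461e-01 2.430e-01 1.502e-01 3.530e+02 3.340e+02]
 [6.454e-01 2.380e-01 1.514e-01 3.480e+02 3.350e+02]
 [6.451e-01 2.390e-01 1.522e-01 3.490e+02 3.350e+02]
 [6.446e-01 2.400e-01 1.534e-01 3.500e+02 3.350e+02]
 [6.452e-01 2.410e-01 1.528e-01 3.510e+02 3.350e+02]
 [6.458e-01 2.419e-01 1.522e-01 3.520e+02 3.350e+02]
 [6.457e-01 2.429e-01 1.528e-01 3.530e+02 3.350e+02]
 [6.467e-01 2.357e-01 1.502e-01
[... 806 characters left out ...]
3.370e+02]
 [6.470e-01 2.435e-01 1.546e-01 3.540e+02 3.370e+02]
 [6.498e-01 2.443e-01 1.505e-01 3.550e+02 3.370e+02]
 [6.462e-01 2.355e-01 1.546e-01 3.460e+02 3.380e+02]
 [6.469e-01 2.365e-01 1.539e-01 3.470e+02 3.380e+02]
 [6.466e-01 2.375e-01 1.548e-01 3.480e+02 3.380e+02]
 [6.458e-01 2.385e-01 1.565e-01 3.490e+02 3.380e+02]
 [6.459e-01 2.395e-01 1.567e-01 3.500e+02 3.380e+02]
 [6.459e-01 2.405e-01 1.570e-01 3.510e+02 3.380e+02]
 [6.468e-01 2.414e-01 1.558e-01 3.520e+02 3.380e+02]
 [6.466e-01 2.424e-01 1.565e-01 3.530e+02 3.380e+02]
 [6.479e-01 2.433e-01 1.549e-01 3.540e+02 3.380e+02]
 [6.494e-01 2.442e-01 1.529e-01 3.550e+02 3.380e+02]
 [6.476e-01 2.353e-01 1.542e-01 3.460e+02 3.390e+02]]
```

View pics/c2.png

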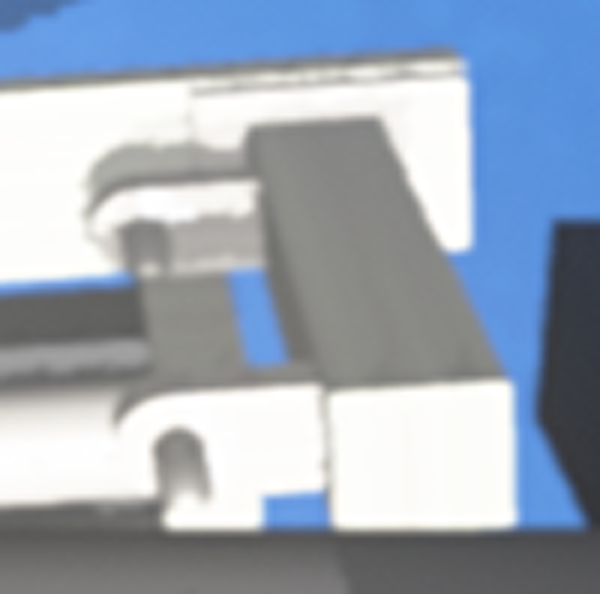

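The pintle measures about (0.649, 0.240): the post top, pin depth and scene view all agree. Moving above the leaf.

Call:
play_rows([
  [[0.0,-0.06,0.0],[0,0,0.1]],
  [[0.0,-0.12,0.0],[0,0,0.2]],
  [[0.0,-0.18,0.0],[0,0,0.3]],
  [[0.0,-0.24,0.0],[0,0,0.4]],
  [[0.004,-0.3,-0.01],[0,0,0.5]],
  [[0.008,-0.36,-0.03],[0,0,0.517]],
  [[0.008,-0.385,-0.06],[0,0,0.517]],
  [[0.008,-0.385,-0.06],[0,0,0.517]],
  [[0.008,-0.385,-0.06],[0,0,0.517]],
  [[0.008,-0.385,-0.06],[0,0,0.517]],
])

```text
time_s: 2.65
position: [0.5284, -0.1443, 0.2888]
tcp_rot: [[-0.289, 0.002, -0.957], [0.957, -0.001, -0.289], [-0.001, -1.0, -0.002]]
force: [-0.8, 0.7, 0.4]
opening: 0.999
```

Run:
```python
from h import *
c=shot('wrist','w2');W=cloud(c).reshape(-1,3);s=read_state()
print(s['position'],np.degrees(np.arctan2(s['tcp_rot'][1,0],s['tcp_rot'][0,0])))
W=W[~np.isnan(W[:,0])]
P=W[(W[:,2]>.163)&(W[:,2]<.178)&(W[:,0]>.42)&(W[:,0]<.64)]
P=P[np.abs(P[:,1]-(-.147+(P[:,0]-.529)*.29))<.02]
o,v,t,n=leaffit(P);v*=np.sign(-v[0]);t=(P[:,:2]-o)@v;t=np.percentile(t,[1,99])
print(n,'ends',o+t[0]*v,o+t[1]*v,'mid',o+t.mean()*v,'ang',np.degrees(np.arctan2(v[1],v[0])),'z',np.median(P[:,2]))
d=(P[:,:2]-o)@[-v[1],v[0]];print('thick',np.percentile(d,[3,97]))
print('perp offset of TCP from line',(s['position'][:2]-o)@[-v[1],v[0]],'along from mid',(s['position'][:2]-o)@v-t.mean())
# lookalikes near path
T=cloud(load('top0')).reshape(-1,3)
for n,a in(('turq',(.2,.45,.12,.35)),('purple',(.2,.48,-.09,.09))):
    Q=T[(T[:,2]>.05)&(T[:,2]<.2)&(T[:,0]>a[0])&(T[:,0]<a[1])&(T[:,1]>a[2])&(T[:,1]<a[3])];print(n,np.percentile(Q,[2,98],0).round(3).tolist())
```

```text
[ 0.52841491 -0.14444546  0.28876733] 106.81664712399153
4523 ends [ 0.60630587 -0.12576208] [ 0.44886955 -0.17208882] mid [ 0.52758771 -0.14892545] ang -163.6031 z 0.16961141216584552
thick [-0.00656202  0.00656519]
perp offset of TCP from line -0.004064276358301376 along from mid -0.0020582132637926073
turq [[0.202, 0.215, 0.055], [0.283, 0.348, 0.166]]
purple [[0.302, -0.084, 0.093], [0.392, 0.086, 0.166]]
```

Call:
play_rows([
  [[0.001,-0.0035,-0.03],[0,0,-0.007]],
  [[0.001,-0.0035,-0.06],[0,0,-0.007]],
  [[0.001,-0.0035,-0.09],[0,0,-0.007]],
  [[0.001,-0.0035,-0.11],[0,0,-0.007]],
  [[0.001,-0.0035,-0.121],[0,0,-0.007]],
  [[0.001,-0.0035,-0.121],[0,0,-0.007]],
  [[0.001,-0.0035,-0.121],[0,0,-0.007]],
], gripper=0.087)

```text
time_s: 3.58
position: [0.5296, -0.1495, 0.1676]
tcp_rot: [[-0.281, 0.002, -0.96], [0.96, -0.001, -0.281], [-0.002, -1.0, -0.002]]
force: [-0.0, 0.5, 0.3]
opening: 1.002
```

Call:
play_rows([
  [[0,0,0],[0,0,0]],
  [[0,0,0],[0,0,0]],
  [[0,0,0],[0,0,0]],
  [[0,0,0],[0,0,0]],
  [[0,0,0],[0,0,0]],
  [[0,0,0],[0,0,0]],
  [[0,0,0],[0,0,0]],
  [[0,0,0],[0,0,0]],
], gripper=0.0)

```text
time_s: 4.58
position: [0.5289, -0.1493, 0.1665]
tcp_rot: [[-0.28, -0.0, -0.96], [0.96, 0.0, -0.28], [0.0, -1.0, 0.0]]
force: [-0.2, 0.2, -0.1]
opening: 0.173
```

Call:
play_rows([
  [[0,0,0.01],[0,0,0]],
  [[0,0,0.025],[0,0,0]],
  [[0,0,0.05],[0,0,0]],
  [[0,0,0.08],[0,0,0]],
  [[0,0,0.11],[0,0,0]],
  [[0,0,0.14],[0,0,0]],
  [[0,0,0.16],[0,0,0]],
  [[0,0,0.16],[0,0,0]],
  [[0,0,0.16],[0,0,0]],
])

```text
time_s: 5.7
position: [0.528, -0.149, 0.3259]
tcp_rot: [[-0.28, -0.002, -0.96], [0.96, 0.001, -0.28], [0.001, -1.0, 0.001]]
force: [-0.4, 0.4, -5.1]
opening: 0.161
```

Call:
play_rows([
  [[-0.02,0.03,0],[0,0,-0.03]],
  [[-0.03,0.08,0],[0,0,-0.08]],
  [[-0.03,0.14,0],[0,0,-0.14]],
  [[-0.03,0.2,0],[0,0,-0.2]],
  [[-0.03,0.26,0],[0,0,-0.26]],
  [[-0.03,0.32,0],[0,0,-0.33]],
  [[-0.03,0.37,0],[0,0,-0.39]],
  [[-0.03,0.4,0],[0,0,-0.42]],
  [[-0.03,0.411,0],[0,0,-0.428]],
  [[-0.03,0.411,0],[0,0,-0.428]],
])

```text
time_s: 6.95
position: [0.4984, 0.2613, 0.3255]
tcp_rot: [[0.142, -0.002, -0.99], [0.99, -0.001, 0.142], [-0.002, -1.0, 0.002]]
force: [-0.6, -0.3, -4.1]
opening: 0.157
```

Run:
```python
from h import *
shot('wrist','w3');shot('scene','s3');shot('top','t3');s=read_state()
print(s['position'],np.degrees(np.arctan2(s['tcp_rot'][1,0],s['tcp_rot'][0,0])),s['force'],s['tcp_rot'][:,1])
zt=s['position'][2]+.003
for f in('w3','t3','s3'):
    W=cloud(load(f)).reshape(-1,3);W=W[~np.isnan(W[:,0])]
    P=W[(abs(W[:,2]-zt)<.012)&(W[:,0]>.35)&(W[:,0]<.62)]
    P=P[np.abs(P[:,1]-(.262-(P[:,0]-.498)*.144))<.02]
    t=(P[:,:2]-[.498,.262])@[-.99,.143]
    P=P[(abs(t)>.035)]
    print(f,len(P))
    if len(P)<30: continue
    o,v,t,n=leaffit(P);v*=np.sign(-v[0]);t=(P[:,:2]-o)@v;t=np.percentile(t,[1,99])
    print('ends',o+t[0]*v,o+t[1]*v,'mid',o+t.mean()*v,'ang',np.degrees(np.arctan2(v[1],v[0])),'z',np.median(P[:,2]),'zslope',np.polyfit((P[:,:2]-o)@v,P[:,2],1))
a=cv2.imread('pics/s3.png')[150:400,300:480];b=cv2.imread('pics/w3.png')[:, :]
cv2.imwrite('pics/c3.png',np.hstack([cv2.resize(a,(360,500)),cv2.resize(b,(440,330)) if 0 else cv2.copyMakeBorder(cv2.resize(b,(440,330)),0,170,0,0,0)]))
```

```text
[0.49890107 0.26018564 0.32622668] 81.68514306628242 [-0.35708313 -0.46572176 -4.26210021] [-8.81768180e-04 -1.00869538e-03 -9.99999103e-01]
w3 5678
ends [0.53593321 0.25578831] [0.415357   0.27288689] mid [0.47564511 0.2643376 ] ang 171.92886 z 0.32877756287378296 zslope [0.00334008 0.32877412]
t3 68
ends [0.57892733 0.24281939] [0.44012814 0.271431  ] mid [0.50952773 0.25712519] ang 168.35237 z 0.32867320583328863 zslope [-0.01480868  0.32860991]
s3 163
ends [0.58524355 0.24742069] [0.42250643 0.27173908] mid [0.50387499 0.25957989] ang 171.50098 z 0.3303109234765932 zslope [0.02293389 0.3293195 ]
```

View pics/c3.png

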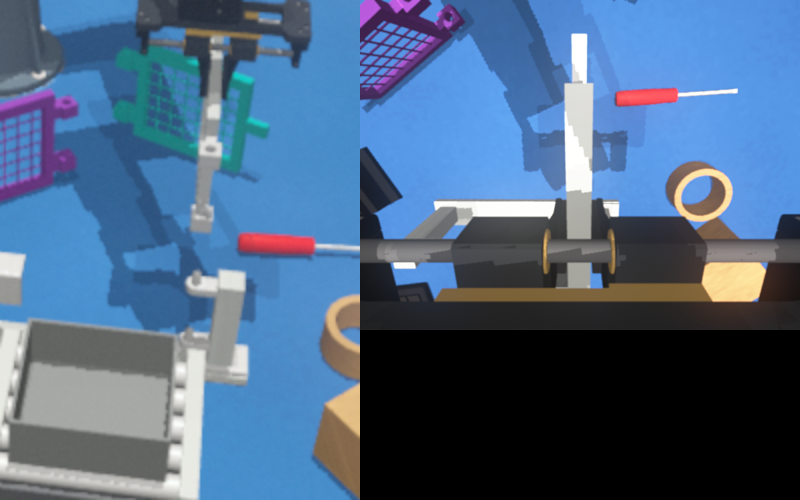

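Leaf held upright at the right yaw. The scene camera shows both the socket hole at about scene (405,224) and the pintle tip at (397,287), so I can compare the two within one camera.

Run:
```python
from h import *
def ray(c,u,v,z):
    K=c['mtx'];T=c['cam_to_world'];d=T[:3,:3]@[(u-K[0,2])/K[0,0],(v-K[1,2])/K[1,1],1];o=T[:3,3];return (o+d*(z-o[2])/d[2]).round(4)
c=load('s3');g=cv2.cvtColor(c['frame'],cv2.COLOR_RGB2GRAY)
print(g[217:233,396:414]);print(g[280:296,390:404])
W=cloud(c)
print('sock405,224',ray(c,405,224,.3035),'pin',ray(c,397.5,286,.16))
q=W[270:300,385:410];m=(q[...,2]>.15)&(q[...,2]<.164)&(q[...,1]<.256);print(np.median(q[m],0),m.sum(),np.percentile(q[m],[5,95],0))
```

```text
[[125 119 128 145 157 157 147 156 156 150 147 149 147 132 119 108 119 116]
 [105 112 124 142 164 160 159 196 207 207 207 204 180 130 126 117 125 126]
 [100 109 114 141 167 159 177 221 226 227 228 223 188 128 127 124 129 129]
 [100 115 123 160 197 196 203 226 226 227 229 223 181 140 119 121 128 129]
 [104 124 135 171 214 220 221 224 225 226 227 225 210 205 188 137 128 128]
 [127 130 140 168 210 223 221 215 203 206 213 221 225 225 210 141 133 135]
 [120 119 129 167 208 221 207 175 163 168 177 196 217 223 209 146 121 121]
 [102 109 115 171 218 220 194 141 145 144 142 162 205 222 210 148 122 124]
 [ 98 104 108 171 223 221 209 179 157 146 150 184 214 223 209 138 129 128]
 [ 98 101 104 171 225 225 224 216 208 204 207 215 225 225 209 135 129 128]
 [ 99 100 107 150 194 196 200 202 200 204 210 212 218 218 205 142 140 139]
 [ 91  99 109 129 150 153 160 159 160 163 173 175 184 184 174 132 144 142]
 [ 82  90 103 128 150 147 148 149 147 148 149 149 148 148 138 119 128 128]
 [ 79  84 105 131 149 149 150 148 148 149 149 148 148 145 132 105 109 111]
 [ 99  87 107 139 148 150 148 149 150 150 150 150 
[... 518 characters left out ...]
8  79  79  78  80  99 133 153 169 168 142  81  80  86]
 [ 77  79  79 108 168 189 150 149 159 161 181 206 196 177]
 [ 80  80  91 162 218 214 153 150 154 156 196 233 229 221]
 [ 80  80 115 189 230 212 142 148 151 160 200 233 232 228]
 [ 79  80 125 197 230 213 145 147 149 154 197 232 232 228]
 [ 77  80 109 171 217 225 198 157 171 203 222 235 234 230]
 [ 81  79  91 132 183 217 225 211 217 231 236 235 231 230]
 [ 80  81  91 118 146 178 199 203 208 218 217 222 220 223]
 [ 79  79  86 112 140 145 153 162 168 176 176 184 184 187]]
sock405,224 [0.6025 0.2452 0.3035] pin [0.6513 0.237  0.16  ]
[0.65035155 0.23865304 0.15634032] 19 [[0.64563509 0.23604003 0.15101031]
 [0.65337479 0.24352153 0.16250449]]
```

Call:
play_rows([
  [[0,0,-0.02],[0,0,0]],
  [[0,0,-0.045],[0,0,0]],
  [[0,0,-0.07],[0,0,0]],
  [[0,0,-0.09],[0,0,0]],
  [[0,0,-0.1],[0,0,0]],
  [[0,0,-0.1],[0,0,0]],
  [[0,0,-0.1],[0,0,0]],
])

```text
time_s: 7.98
position: [0.4997, 0.2615, 0.2275]
tcp_rot: [[0.144, 0.002, -0.99], [0.99, 0.001, 0.144], [0.001, -1.0, -0.002]]
force: [-0.1, 0.0, -5.2]
opening: 0.155
```

Call:
play_rows([
  [[0.006,-0.001,-0.001],[0,0,0]],
  [[0.014,-0.002,-0.001],[0,0,0]],
  [[0.022,-0.003,-0.001],[0,0,0]],
  [[0.03,-0.004,-0.001],[0,0,0]],
  [[0.038,-0.005,-0.001],[0,0,0]],
  [[0.044,-0.0055,-0.001],[0,0,0]],
  [[0.046,-0.0058,-0.001],[0,0,0]],
  [[0.046,-0.0058,-0.001],[0,0,0]],
  [[0.046,-0.0058,-0.001],[0,0,0]],
])

```text
time_s: 9.1
position: [0.5445, 0.2559, 0.2255]
tcp_rot: [[0.143, -0.001, -0.99], [0.99, -0.0, 0.143], [-0.0, -1.0, 0.001]]
force: [0.1, 0.3, -3.6]
opening: 0.155
```

Run:
```python
from h import *
c=shot('scene','s4');s=read_state();print(s['time_s'],s['position'],s['force'],s['moment'],np.degrees(np.arctan2(s['tcp_rot'][1,0],s['tcp_rot'][0,0])))
cv2.imwrite('pics/c4.png',cv2.resize(c['frame'][225:345,345:465,::-1],None,fx=5,fy=5,interpolation=cv2.INTER_CUBIC))
```

```text
9.15 [0.54450894 0.25589114 0.2255072 ] [-0.02971836 -0.03071365 -4.14210957] [ 0.04855679  0.02541035 -0.0096112 ] 81.77365240333388
```

View pics/c4.png

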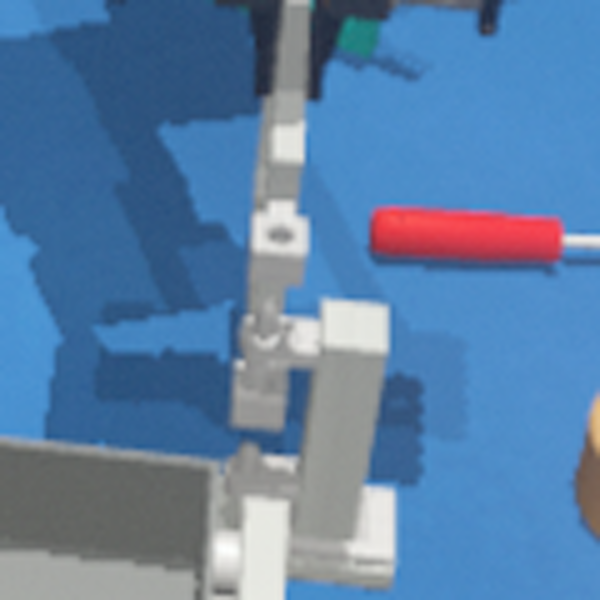

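Run:
```python
from h import *
def ray(c,u,v,z):
    K=c['mtx'];T=c['cam_to_world'];d=T[:3,:3]@[(u-K[0,2])/K[0,0],(v-K[1,2])/K[1,1],1];o=T[:3,3];return (o+d*(z-o[2])/d[2]).round(4)
c=load('s4');g=cv2.cvtColor(c['frame'],cv2.COLOR_RGB2GRAY)
s=g[264:280,393:408].astype(float);print(s.astype(int))
m=np.zeros_like(s);m[3:13,3:13]=1;w=np.clip(190-s,0,None)
w[:5]=0;w[11:]=0;w[:,:4]=0;w[:,11:]=0
v,u=np.mgrid[264:280,393:408];uc,vc=(w*u).sum()/w.sum(),(w*v).sum()/w.sum();print(uc,vc,ray(c,uc,vc,.203),'pin',ray(c,398.2,285.2,.16))
```

```text
[[117 116 129 146 151 145 149 151 149 148 146 138 117 116 116]
 [114 114 126 138 143 169 208 206 208 208 197 148 117 116 117]
 [117 117 125 138 139 182 229 228 228 230 216 155 117 117 116]
 [118 116 141 179 186 200 232 228 229 230 215 151 116 116 116]
 [116 116 166 216 219 220 228 227 229 232 226 202 176 152 115]
 [116 116 173 224 226 224 223 220 216 228 228 225 213 181 113]
 [119 118 174 224 222 212 195 183 179 199 215 226 221 191 122]
 [119 115 175 226 219 189 155 146 147 154 187 220 220 192 125]
 [121 113 178 225 221 194 145 147 145 139 173 219 221 192 127]
 [120 110 182 226 227 218 201 188 175 185 210 223 219 191 127]
 [105 107 172 220 221 222 227 221 217 220 227 227 221 192 126]
 [ 92 100 145 183 185 189 196 199 204 202 206 212 206 174 127]
 [ 92 104 131 149 151 150 151 154 161 161 167 173 168 146 129]
 [ 93 107 137 150 150 150 149 149 149 149 150 151 147 136 129]
 [ 94 112 141 152 151 150 149 150 149 150 150 149 147 132 128]
 [ 94 111 144 148 150 149 151 150 150 151 151 151 146 131 130]]
400.6848635235732 271.56327543424317 [0.6485 0.2404 0.203 ] pin [0.6487 0.2388 0.16  ]
```

Call:
play_rows([
  [[0,0,-0.006],[0,0,0]],
  [[0,0,-0.012],[0,0,0]],
  [[0,0,-0.016],[0,0,0]],
  [[0,0,-0.019],[0,0,0]],
  [[0,0,-0.02],[0,0,0]],
  [[0,0,-0.02],[0,0,0]],
])

```text
time_s: 9.9
position: [0.5449, 0.2558, 0.2055]
tcp_rot: [[0.143, 0.0, -0.99], [0.99, 0.0, 0.143], [0.0, -1.0, -0.0]]
force: [0.4, -0.1, -4.3]
opening: 0.154
```

Call:
play_rows([
  [[0,-0.001,0],[0,0,0]],
  [[0,-0.001,-0.001],[0,0,0]],
  [[0,-0.001,-0.002],[0,0,0]],
  [[0,-0.001,-0.003],[0,0,0]],
  [[0,-0.001,-0.004],[0,0,0]],
  [[0,-0.001,-0.005],[0,0,0]],
  [[0,-0.001,-0.006],[0,0,0]],
  [[0,-0.001,-0.006],[0,0,0]],
])

```text
time_s: 10.9
position: [0.5448, 0.2548, 0.1994]
tcp_rot: [[0.143, -0.0, -0.99], [0.99, -0.0, 0.143], [-0.0, -1.0, 0.0]]
force: [0.5, 0.8, -5.0]
opening: 0.155
```

Call:
play_rows([
  [[0,0,-0.001],[0,0,0]],
  [[0,0,-0.002],[0,0,0]],
  [[0,0,-0.003],[0,0,0]],
  [[0,0,-0.004],[0,0,0]],
  [[0,0,-0.005],[0,0,0]],
  [[0,0,-0.005],[0,0,0]],
])

```text
time_s: 11.65
position: [0.544, 0.2551, 0.1955]
tcp_rot: [[0.143, -0.001, -0.99], [0.99, 0.0, 0.143], [0.0, -1.0, 0.001]]
force: [-6.3, 1.2, 5.0]
opening: 0.156
```

Cone contact: the sideways force is -x, so I ease the leaf that way.

Call:
play_rows([
  [[-0.0005,0,0.001],[0,0,0]],
  [[-0.001,0.0,0.001],[0,0,0]],
  [[-0.0015,0.0002,0.0],[0,0,0]],
  [[-0.0015,0.0002,0.0],[0,0,0]],
])

```text
time_s: 12.15
position: [0.5433, 0.2551, 0.1948]
tcp_rot: [[0.143, -0.0, -0.99], [0.99, 0.0, 0.143], [0.0, -1.0, 0.0]]
force: [-5.5, 0.9, 4.9]
opening: 0.161
```

Call:
play_rows([
  [[-0.001,0,0.0],[0,0,0]],
  [[-0.002,0.0002,0.0],[0,0,0]],
  [[-0.002,0.0004,0.0],[0,0,0]],
  [[-0.002,0.0004,0.0],[0,0,0]],
])

```text
time_s: 12.65
position: [0.5419, 0.2552, 0.1939]
tcp_rot: [[0.143, 0.0, -0.99], [0.99, -0.0, 0.143], [-0.0, -1.0, -0.0]]
force: [1.8, 0.1, -6.0]
opening: 0.154
```

Call:
play_rows([
  [[0.0003,0,-0.001],[0,0,0]],
  [[0.0003,0,-0.002],[0,0,0]],
  [[0.0003,0,-0.003],[0,0,0]],
  [[0.0003,0,-0.004],[0,0,0]],
  [[0.0003,0,-0.004],[0,0,0]],
])

```text
time_s: 13.28
position: [0.5418, 0.2554, 0.1906]
tcp_rot: [[0.143, 0.0, -0.99], [0.99, 0.0, 0.143], [0.0, -1.0, -0.0]]
force: [1.6, -0.4, -3.9]
opening: 0.16
```

Call:
play_rows([
  [[0.0003,0,-0.001],[0,0,0]],
  [[0.0003,0,-0.002],[0,0,0]],
  [[0.0003,0,-0.003],[0,0,0]],
  [[0.0003,0,-0.004],[0,0,0]],
  [[0.0003,0,-0.005],[0,0,0]],
  [[0.0003,0,-0.005],[0,0,0]],
])

```text
time_s: 14.02
position: [0.542, 0.2554, 0.1854]
tcp_rot: [[0.143, -0.0, -0.99], [0.99, -0.0, 0.143], [-0.0, -1.0, 0.0]]
force: [0.3, -0.4, -3.4]
opening: 0.157
```

Call:
play_rows([
  [[0,0,-0.001],[0,0,0]],
  [[0,0,-0.002],[0,0,0]],
  [[0,0,-0.0025],[0,0,0]],
  [[0,0,-0.003],[0,0,0]],
  [[0,0,-0.003],[0,0,0]],
])

```text
time_s: 14.65
position: [0.542, 0.2554, 0.1825]
tcp_rot: [[0.143, -0.0, -0.99], [0.99, -0.0, 0.143], [-0.0, -1.0, 0.0]]
force: [0.7, 0.2, -3.6]
opening: 0.158
```

Call:
play_rows([
  [[0,0,-0.0005],[0,0,0]],
  [[0,0,-0.001],[0,0,0]],
  [[0,0,-0.0015],[0,0,0]],
  [[0,0,-0.0015],[0,0,0]],
])

```text
time_s: 15.15
position: [0.542, 0.2554, 0.1812]
tcp_rot: [[0.143, 0.0, -0.99], [0.99, 0.0, 0.143], [0.0, -1.0, -0.0]]
force: [0.1, 0.3, -3.0]
opening: 0.157
```

Call:
play_rows([
  [[0,0,-0.0005],[0,0,0]],
  [[0,0,-0.001],[0,0,0]],
  [[0,0,-0.0015],[0,0,0]],
  [[0,0,-0.0015],[0,0,0]],
])

```text
time_s: 15.65
position: [0.5417, 0.2555, 0.1801]
tcp_rot: [[0.143, -0.0, -0.99], [0.99, 0.0, 0.143], [0.0, -1.0, 0.0]]
force: [-3.3, 0.2, 4.8]
opening: 0.16
```

Run:
```python
from h import *
c=shot('scene','s5');shot('top','t5');shot('wrist','w5');s=read_state();print(s['position'],s['force'],s['moment'])
W=cloud(load('w5')).reshape(-1,3);zt=s['position'][2]+.003
P=W[(abs(W[:,2]-zt)<.012)&(W[:,0]<.52)&(W[:,0]>.4)&(abs(W[:,1]-.262)<.03)];print(len(P),np.median(P,0),np.polyfit(P[:,0],P[:,2],1))
cv2.imwrite('pics/c5.png',cv2.resize(c['frame'][225:345,345:465,::-1],None,fx=5,fy=5,interpolation=cv2.INTER_CUBIC))
```

```text
[0.54165779 0.25549288 0.18000765] [-4.63005935 -0.81318752  5.14800257] [-0.10628719  0.43638248 -0.12377724]
6613 [0.48581671 0.26326761 0.18231081] [0.01469605 0.17513967]
```

View pics/c5.png

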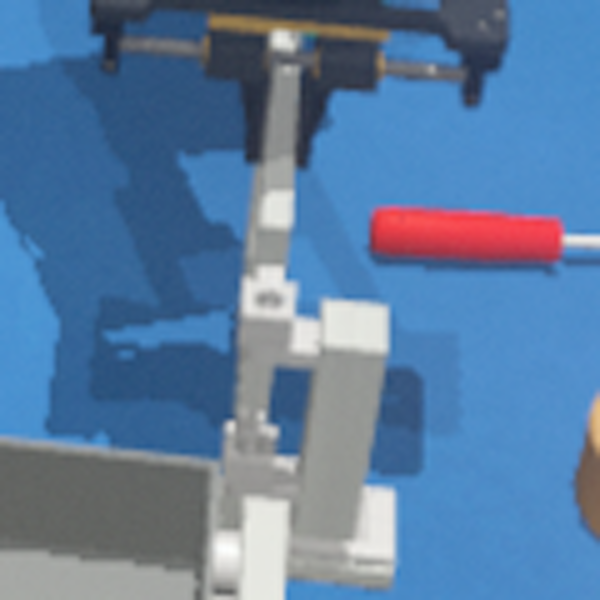

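Picture: the upper socket sits on its arm (crop 268,298) with the pin in the hole, and the lower one sits on the lower arm (250,455). Contact is now steady, so I ease up and open slightly, keeping the rail caged.

Call:
play_rows([
  [[0,0,0.001],[0,0,0]],
  [[0,0,0.001],[0,0,0]],
])

```text
time_s: 16.05
position: [0.5419, 0.2554, 0.1802]
tcp_rot: [[0.143, -0.0, -0.99], [0.99, 0.0, 0.143], [-0.0, -1.0, 0.0]]
force: [-2.1, 0.9, 1.1]
opening: 0.157
```

Call:
play_rows([
  [[0,0,0],[0,0,0]],
  [[0,0,0],[0,0,0]],
  [[0,0,0],[0,0,0]],
  [[0,0,0],[0,0,0]],
  [[0,0,0],[0,0,0]],
  [[0,0,0],[0,0,0]],
], gripper=0.034)

```text
time_s: 16.8
position: [0.542, 0.2554, 0.1806]
tcp_rot: [[0.143, 0.0, -0.99], [0.99, 0.0, 0.143], [0.0, -1.0, -0.0]]
force: [-0.2, -0.0, -0.6]
opening: 0.392
```

Run:
```python
from h import *
s=read_state();print(s['time_s'],s['position'],s['force'],s['opening'])
c=shot('wrist','w6')
for f in('w5','w6'):
    W=cloud(load(f)).reshape(-1,3)
    P=W[(abs(W[:,2]-.183)<.012)&(W[:,0]<.52)&(W[:,0]>.4)&(abs(W[:,1]-.262)<.03)];o,v,t,n=leaffit(P);v*=np.sign(-v[0])
    print(n,o,np.degrees(np.arctan2(v[1],v[0])),np.median(P[:,2]),'perp TCP',(s['position'][:2]-o)@[-v[1],v[0]])
```

```text
16.8 [0.54201323 0.25543869 0.18056906] [-0.22603725 -0.02670374 -0.63747603] 0.39175075787779867
6613 [0.48686793 0.26326138] 171.40277 0.18231081414106415 perp TCP -0.0005087485096119499
6507 [0.48674622 0.26320052] 171.51366 0.18087539744814898 perp TCP -0.0004791089070357102
```

Released: force is about 0 and the leaf stands upright and open. I plan the swing arc about the hinge with the rail caged. The tool turns less than the leaf so that joint 6 stays in range.

Run:
```python
import numpy as np
w=np.array([-.106,.0152])
def p(a):
    a=np.radians(a);return np.array([[np.cos(a),-np.sin(a)],[np.sin(a),np.cos(a)]])@w
A=[0,22,44,64,80,94]
for a,b in zip(A,A[1:]):
    n=10;print(a,b,[[(p(x)-p(a)).round(4).tolist(),round(float(np.radians((x-a)*.84)),3)] for x in np.linspace(a,b,n+1)[1:]])
from h import *
print(read_state()['joint_positions'].round(1))
```

```text
0 22 [[[-0.0005, -0.0041], 0.032], [[-0.0009, -0.0082], 0.065], [[-0.001, -0.0123], 0.097], [[-0.0011, -0.0164], 0.129], [[-0.001, -0.0205], 0.161], [[-0.0007, -0.0246], 0.194], [[-0.0002, -0.0287], 0.226], [[0.0004, -0.0328], 0.258], [[0.0011, -0.0368], 0.29], [[0.002, -0.0408], 0.323]]
22 44 [[[0.0011, -0.004], 0.032], [[0.0023, -0.0079], 0.065], [[0.0036, -0.0118], 0.097], [[0.0051, -0.0156], 0.129], [[0.0068, -0.0194], 0.161], [[0.0086, -0.0231], 0.194], [[0.0105, -0.0267], 0.226], [[0.0126, -0.0302], 0.258], [[0.0148, -0.0337], 0.29], [[0.0172, -0.0371], 0.323]]
44 64 [[[0.0022, -0.003], 0.029], [[0.0046, -0.0059], 0.059], [[0.007, -0.0087], 0.088], [[0.0096, -0.0115], 0.117], [[0.0122, -0.0141], 0.147], [[0.0149, -0.0167], 0.176], [[0.0177, -0.0191], 0.205], [[0.0206, -0.0215], 0.235], [[0.0236, -0.0238], 0.264], [[0.0267, -0.0259], 0.293]]
64 80 [[[0.0025, -0.0016], 0.023], [[0.005, -0.0032], 0.047], [[0.0076, -0.0047], 0.07], [[0.0103, -0.0062], 0.094], [[0.0129, -0.0075], 0.117], [[0.0156, -0.0088], 0.141], [[0.0184, -0.01], 0.164], [[0.0211, -0.0111], 0.188], [[0.0239, -0.0122], 0.211], [[0.0268, -0.0131], 0.235]]
80 94 [[[0.0025, -0.0008], 0.021], [[0.005, -0.0015], 0.041], [[0.0075, -0.0022], 0.062], [[0.0101, -0.0028], 0.082], [[0.0126, -0.0033], 0.103], [[0.0152, -0.0038], 0.123], [[0.0178, -0.0042], 0.144], [[0.0204, -0.0045], 0.164], [[0.023, -0.0048], 0.185], [[0.0256, -0.0051], 0.205]]
[ 14.6  32.9  89.6  -0.   57.5 -67.2]
```

Call:
play_rows([
  [[-0.0005,-0.004,0.004],[0,0,0.028]],
  [[-0.001,-0.008,0.004],[0,0,0.057]],
  [[-0.001,-0.012,0.004],[0,0,0.086]],
  [[-0.001,-0.0165,0.004],[0,0,0.115]],
  [[-0.001,-0.0205,0.004],[0,0,0.144]],
  [[-0.0007,-0.0245,0.004],[0,0,0.173]],
  [[0,-0.0285,0.004],[0,0,0.202]],
  [[0.0005,-0.033,0.004],[0,0,0.23]],
  [[0.001,-0.037,0.004],[0,0,0.26]],
  [[0.002,-0.041,0.004],[0,0,0.288]],
])

```text
time_s: 18.1
position: [0.5439, 0.2141, 0.1845]
tcp_rot: [[-0.146, -0.0, -0.989], [0.989, -0.0, -0.146], [-0.0, -1.0, 0.0]]
force: [-0.3, -0.0, 0.3]
opening: 0.393
```

Call:
play_rows([
  [[0.001,-0.004,0],[0,0,0.028]],
  [[0.0023,-0.008,0],[0,0,0.057]],
  [[0.0036,-0.012,0],[0,0,0.086]],
  [[0.005,-0.0156,0],[0,0,0.115]],
  [[0.0068,-0.0194,0],[0,0,0.144]],
  [[0.0086,-0.023,0],[0,0,0.173]],
  [[0.0105,-0.0267,0],[0,0,0.202]],
  [[0.0126,-0.03,0],[0,0,0.23]],
  [[0.0148,-0.0337,0],[0,0,0.26]],
  [[0.0172,-0.037,0],[0,0,0.288]],
])

```text
time_s: 19.35
position: [0.5613, 0.1772, 0.1846]
tcp_rot: [[-0.421, -0.0, -0.907], [0.907, -0.0, -0.421], [-0.0, -1.0, 0.0]]
force: [0.1, 0.0, 0.6]
opening: 0.39
```

```bash
cat > ang.py <<'E'
from h import *
import sys
f=sys.argv[1]
s=read_state();shot('top',f+'t');shot('scene',f+'s')
print(s['time_s'],s['position'],s['force'],s['opening'],s['joint_positions'].round(1))
for c in('t','s'):
    W=cloud(load(f+c)).reshape(-1,3);d=W[:,:2]-[.648,.24];r=np.hypot(*d.T)
    # rail pieces outside gripper
    q=np.hypot(*(W[:,:2]-s['position'][:2]).T)
    P=W[(W[:,2]>.172)&(W[:,2]<.195)&(r>.02)&(r<.2)&(q>.025)]
    if len(P)<5: print(c,len(P));continue
    a=np.degrees(np.arctan2(P[:,1]-.24,P[:,0]-.648))%360;print(c,len(P),'leaf dir',np.percentile(a,[10,50,90]).round(1),np.median(P[:,2]),'(open 171.5, shut 261.9)')
E
python3 ang.py a1
```

```text
19.35 [0.56133939 0.1771514  0.18455549] [0.10006011 0.01255938 0.5906497 ] 0.3902396204405419 [   6.6   31.9   90.9   -0.    57.2 -108.2]
t 0
s 238 leaf dir [206.4 217.9 230.5] 0.18424362927571203 (open 171.5, shut 261.9)
```

Call:
play_rows([
  [[0.0022,-0.003,0],[0,0,0.026]],
  [[0.0046,-0.006,0],[0,0,0.052]],
  [[0.007,-0.0087,0],[0,0,0.078]],
  [[0.0096,-0.0115,0],[0,0,0.104]],
  [[0.0122,-0.014,0],[0,0,0.13]],
  [[0.015,-0.0167,0],[0,0,0.157]],
  [[0.0177,-0.019,0],[0,0,0.183]],
  [[0.0206,-0.0215,0],[0,0,0.21]],
  [[0.0236,-0.0238,0],[0,0,0.235]],
  [[0.0267,-0.026,0],[0,0,0.26]],
])

```text
time_s: 20.7
position: [0.5881, 0.1513, 0.1845]
tcp_rot: [[-0.64, -0.0, -0.769], [0.769, -0.0, -0.64], [-0.0, -1.0, 0.0]]
force: [-0.6, 0.4, -0.0]
opening: 0.39
```

Call:
play_rows([
  [[0.0025,-0.0016,0],[0,0,0.02]],
  [[0.005,-0.0032,0],[0,0,0.04]],
  [[0.0076,-0.0047,0],[0,0,0.06]],
  [[0.0103,-0.0062,0],[0,0,0.08]],
  [[0.013,-0.0075,0],[0,0,0.1]],
  [[0.0156,-0.0088,0],[0,0,0.12]],
  [[0.0184,-0.01,0],[0,0,0.14]],
  [[0.021,-0.011,0],[0,0,0.16]],
  [[0.024,-0.0122,0],[0,0,0.18]],
  [[0.0268,-0.013,0],[0,0,0.2]],
])

```text
time_s: 21.95
position: [0.6149, 0.1383, 0.1845]
tcp_rot: [[-0.779, 0.0, -0.627], [0.627, -0.0, -0.779], [-0.0, -1.0, -0.0]]
force: [-1.0, 0.4, 0.2]
opening: 0.388
```

```bash
python3 ang.py a2
python3 - <<'E'
import cv2,numpy as np
a=cv2.imread('pics/a2s.png')[220:345,260:440];cv2.imwrite('pics/c6.png',cv2.resize(a,None,fx=4,fy=4,interpolation=cv2.INTER_CUBIC))
E
```

```text
21.95 [0.61493121 0.13833059 0.18454255] [-1.0485538   0.3755977   0.16373737] 0.38838163796729014 [   2.5   34.8   84.7   -0.    60.5 -138.7]
t 92 leaf dir [245.4 248.  252.3] 0.18192574122562688 (open 171.5, shut 261.9)
s 254 leaf dir [242.3 254.2 265.5] 0.18379456410630768 (open 171.5, shut 261.9)
```

View pics/c6.png

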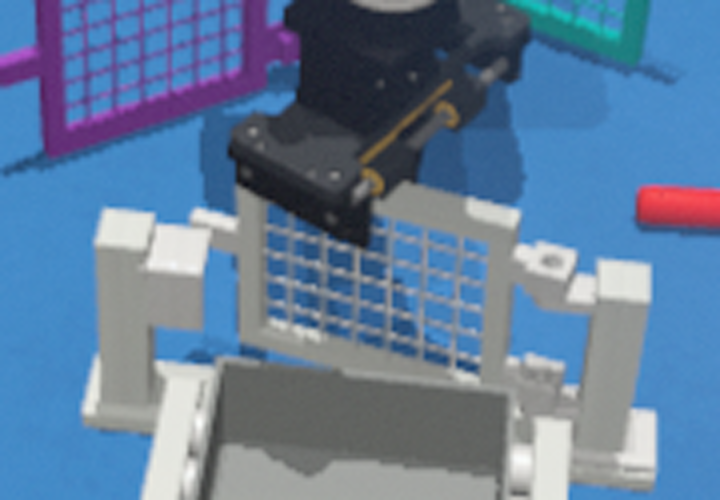

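Leaf seated and about 14° from shut, with the tongue (crop 215,220) level to pass below the hood. Slow closing now.

Call:
play_rows([
  [[0.0018,-0.0006,0],[0,0,0.01]],
  [[0.0036,-0.0011,0],[0,0,0.02]],
  [[0.0054,-0.0016,0],[0,0,0.03]],
  [[0.0072,-0.0021,0],[0,0,0.04]],
  [[0.009,-0.0025,0],[0,0,0.05]],
  [[0.0108,-0.0029,0],[0,0,0.06]],
  [[0.0126,-0.0033,0],[0,0,0.07]],
  [[0.0144,-0.0036,0],[0,0,0.08]],
  [[0.0162,-0.0039,0],[0,0,0.09]],
  [[0.018,-0.0042,0],[0,0,0.1]],
])

```text
time_s: 23.3
position: [0.6328, 0.1342, 0.1845]
tcp_rot: [[-0.838, -0.0, -0.546], [0.546, -0.0, -0.838], [0.0, -1.0, 0.0]]
force: [-0.1, 0.5, -0.7]
opening: 0.392
```

```bash
python3 ang.py a3
```

```text
23.3 [0.63278178 0.13423185 0.18449639] [-0.05408208  0.51022343 -0.68732504] 0.3921724240683853 [   2.1   36.    82.1   -0.    61.9 -144.8]
t 96 leaf dir [256.1 258.5 262. ] 0.18148411829832678 (open 171.5, shut 261.9)
s 247 leaf dir [254.1 263.5 273. ] 0.1834109996591694 (open 171.5, shut 261.9)
```

Call:
play_rows([
  [[0.0008,0,0],[0,0,0]],
  [[0.0016,0,0],[0,0,0]],
  [[0.0024,0,0],[0,0,0]],
  [[0.0032,0,0],[0,0,0]],
  [[0.004,0,0],[0,0,0]],
  [[0.0048,0,0],[0,0,0]],
  [[0.0055,0,0],[0,0,0]],
  [[0.0055,0,0],[0,0,0]],
])

```text
time_s: 24.4
position: [0.6383, 0.1342, 0.1845]
tcp_rot: [[-0.837, 0.0, -0.547], [0.547, 0.0, -0.837], [-0.0, -1.0, -0.0]]
force: [0.1, 0.2, 0.1]
opening: 0.387
```

```bash
python3 ang.py a4
```

```text
24.4 [0.63828035 0.13423778 0.18452557] [0.07304217 0.24571702 0.08896688] 0.38712785971197583 [   2.1   36.4   81.3    0.    62.4 -144.8]
t 97 leaf dir [259.5 262.  264.5] 0.1810399546872581 (open 171.5, shut 261.9)
s 251 leaf dir [258.  266.7 275.8] 0.18299765155519188 (open 171.5, shut 261.9)
```

Close to shut, with no stop contact yet. A little further until it is felt.

Call:
play_rows([
  [[0.0005,0,0],[0,0,0]],
  [[0.001,0,0],[0,0,0]],
  [[0.0015,0,0],[0,0,0]],
  [[0.002,0,0],[0,0,0]],
  [[0.002,0,0],[0,0,0]],
])

```text
time_s: 25.12
position: [0.6403, 0.1342, 0.1846]
tcp_rot: [[-0.837, 0.0, -0.547], [0.547, 0.0, -0.837], [-0.0, -1.0, -0.0]]
force: [0.0, 0.0, -0.0]
opening: 0.393
```

Call:
play_rows([
  [[0.0005,0,0],[0,0,0]],
  [[0.001,0,0],[0,0,0]],
  [[0.0015,0,0],[0,0,0]],
  [[0.002,0,0],[0,0,0]],
  [[0.002,0,0],[0,0,0]],
])

```text
time_s: 25.75
position: [0.6412, 0.1342, 0.1844]
tcp_rot: [[-0.837, -0.002, -0.547], [0.547, -0.0, -0.837], [0.002, -1.0, 0.002]]
force: [-5.4, 0.0, 1.9]
opening: 0.39
```

```bash
python3 ang.py a5
python3 - <<'E'
import cv2,numpy as np
a=cv2.imread('pics/a5s.png')[220:345,260:440];b=cv2.imread('pics/a5t.png')[150:210,220:360];cv2.imwrite('pics/c7.png',np.vstack([cv2.resize(a,(504,350)),cv2.resize(b,(504,216),interpolation=cv2.INTER_CUBIC)]))
E
```

```text
25.75 [0.6411614  0.13419312 0.18439136] [-5.38329271  0.0203109   1.89963246] 0.38979658576397597 [   2.1   36.6   80.7   -0.    62.8 -144.8]
t 98 leaf dir [261.1 263.4 265.9] 0.1810323556133271 (open 171.5, shut 261.9)
s 255 leaf dir [260.  268.1 277.1] 0.18354859766602227 (open 171.5, shut 261.9)
```

View pics/c7.png

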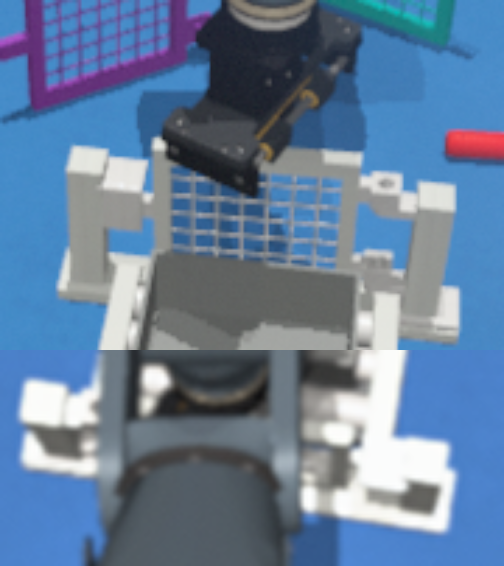

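The stop is felt (about 5 N); the leaf is shut and its tongue lies under the hood. Now I back off inside the cage and lift away.

Call:
play_rows([
  [[-0.001,0,0],[0,0,0]],
  [[-0.003,0,0],[0,0,0]],
  [[-0.006,0,0],[0,0,0]],
  [[-0.006,0,0],[0,0,0]],
  [[-0.006,0,0.008],[0,0,0]],
  [[-0.006,0,0.02],[0,0,0]],
  [[-0.006,0,0.04],[0,0,0]],
  [[-0.006,0,0.07],[0,0,0]],
  [[-0.006,0,0.1],[0,0,0]],
  [[-0.006,0,0.1],[0,0,0]],
])

```text
time_s: 27.1
position: [0.6383, 0.1343, 0.2887]
tcp_rot: [[-0.837, 0.008, -0.547], [0.547, 0.0, -0.837], [-0.007, -1.0, -0.005]]
force: [0.2, -0.3, -0.8]
opening: 0.394
```

Call:
play_rows([
  [[-0.04,0,0.02],[0,0,0]],
  [[-0.09,0,0.04],[0,0,0]],
  [[-0.14,0,0.06],[0,0,0]],
  [[-0.16,0,0.06],[0,0,0]],
  [[-0.16,0,0.06],[0,0,0]],
  [[-0.16,0,0.06],[0,0,0]],
  [[-0.16,0,0.06],[0,0,0]],
  [[-0.16,0,0.06],[0,0,0]],
])

```text
time_s: 28.1
position: [0.4769, 0.1341, 0.344]
tcp_rot: [[-0.837, -0.001, -0.547], [0.547, -0.0, -0.837], [0.001, -1.0, 0.0]]
force: [-0.8, 0.5, 0.2]
opening: 0.391
```

```bash
python3 ang.py a6
python3 - <<'E'
from h import *
for c in'ts':
    W=cloud(load('a6'+c)).reshape(-1,3)
    P=W[(W[:,2]>.174)&(W[:,2]<.193)&(W[:,0]>.58)&(W[:,0]<.68)&(W[:,1]<.225)&(W[:,1]>.03)]
    o,v,t,n=leaffit(P);print(c,n,o,np.degrees(np.arctan2(v[1],v[0])),'shut 81.8/-98.2',np.percentile(P,[2,50,98],0).round(3).tolist())
a=cv2.imread('pics/a6s.png')[220:345,260:440];b=cv2.imread('pics/a6t.png')[150:210,220:360];cv2.imwrite('pics/c8.png',np.vstack([cv2.resize(a,(504,350)),cv2.resize(b,(504,216),interpolation=cv2.INTER_CUBIC)]))
E
```

```text
28.1 [0.47689405 0.13413505 0.34401849] [-0.80116633  0.51336279  0.1986358 ] 0.3910848060470317 [   2.8   13.8   92.8    0.    73.5 -144.1]
t 347 leaf dir [256.  261.1 265.2] 0.18216516399248817 (open 171.5, shut 261.9)
s 599 leaf dir [258.1 262.8 268.7] 0.1824092812459942 (open 171.5, shut 261.9)
t 341 [0.6313837  0.13595253] 80.70344 shut 81.8/-98.2 [[0.613, 0.054, 0.175], [0.632, 0.142, 0.182], [0.649, 0.215, 0.189]]
s 538 [0.63190943 0.11696396] 80.41701 shut 81.8/-98.2 [[0.615, 0.053, 0.175], [0.634, 0.137, 0.183], [0.651, 0.212, 0.189]]
```

View pics/c8.png

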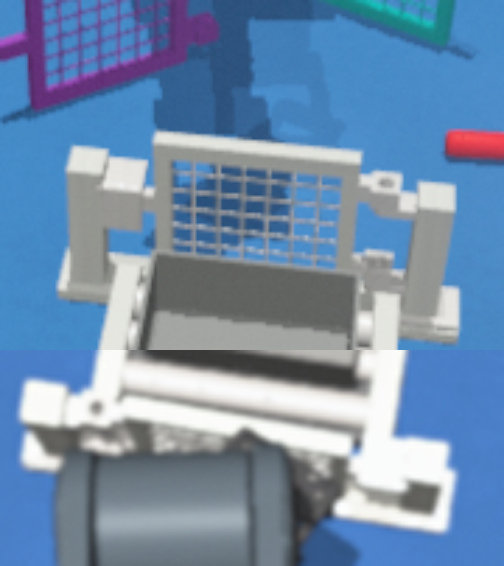

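The leaf is shut within about 1.3°, seated and at rest, and the arm is clear.

```bash
python3 -c "
from rig import *
print(hand_in())"
```

```text
the job is handed in; nothing more can be done
None
```

The leaf is hung on both pintles and swung shut against the stop, and I handed the job in at about 28 s. `hand_in()` gave no verdict.

- **Hanging:** I took the bare-metal leaf from its slot and lowered it square-open onto the pintles. It met a cone off centre, with about 6 N sideways and 5 N up on the tool, so I moved it about 3 mm towards the robot. It then went down to its seats at about 9 N.
- **Letting go:** I opened the jaws with the leaf still standing open; the force fell to about 0.
- **Closing:** I swung it shut with the top rail held loosely between the open fingers, until the tongue met the stop at about 5 N. Then I lifted the arm clear.

**Last checks:** The tongue lies under the hood and the arm touches nothing. In the pictures both sockets sit on their arms. The bystanders were never touched on the way; I did not re-measure their positions.

**Two readings disagreed slightly with what they should be:**
- The leaf's direction measured 80.4–80.7° against about 81.8° for the frame, so about 1.3° off; the limit is 4.6°.
- The top rail measured about 0.182 m high instead of 0.185 m. I put this down to the cameras' roughly 2 mm calibration, and the limit is 5 mm.

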